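Pull the filter plate from the spectrophotometer and show it at the viewing panel

ROBOT

A 7-joint arm with a two-finger parallel gripper is mounted at the origin on the work surface. World frame = base frame: x ahead of the robot, y to its left, z up, the work surface at z = 0. Lengths are in m, angles in degrees, forces in N, time in s.
With the tool pointing down it reaches from about 0.35 to 0.9 m from the base axis. Payload 19.9 kg.
Tool frame: the origin (TCP) lies on the centre line of the jaws, within the pads' length; the fingertips stand 17 mm ahead of it and the grasp point (between the pads) lies 2 mm behind it; z points along the fingers, y is the line along which they close (so a half turn about z gives the same grasp; the last joint's range is limited). The gripper opens to 85 mm and grips with 20 to 120 N. Pads are 22 mm wide; open, the fingers measure 114 mm over their backs; the gripper's body (76 mm by 85 mm) begins 54 mm behind the grasp point. The pads swing forward as they close: fully open they stand 13 mm farther back than shut.
Start: joints at [-73.31, 23.915, -0.59, 92.452, 0.269, 63.638, -3.037], TCP at [0.204, 0.591, 0.248] pointing down, gripper open.
Joint ranges: [-161.28, 161.28], [-22.2, 115.67], [-73.04, 71.86], [3.21, 147.25], [-68.34, 248.33], [10.77, 114.83], [-161.83, 161.83]. Speed limits (degrees/s): [108.29, 108.29, 136.94, 136.94, 172.46, 172.46, 172.46].

INTERFACE

Orientations are given as a 3x3 rotation matrix whose columns are the frame's x, y, z axes.
In Python, from bench import arm, optics, masks_of gives the robot as it stands. Calls block until the motion is done:
- arm.reach(position, orientation): joint-space move of the TCP to a pose.
- arm.line_to(position, speed=0.15, ori=None, stop_force=None): straight line of the TCP; ori=None keeps the orientation; speed is the mean speed in m/s. With stop_force (N) it stops when the force on the tool has changed by that much, and returns True; else False.
- arm.move_j(angles): joint-space move.
- arm.let_go() and arm.close_gripper(): open the fingers fully, or close them until they stop; the grip force is fixed at half the most.
- arm.hold(seconds).
- arm.solve_ik(position, orientation): joint angles nearest the present ones, or None.
- arm.get_state(): the state.
- optics.capture(name): name is "scene" or "top"; returns a dict with "img" (400x640x3 uint8, red, green, blue), "fx", "fy", "cx", "cy" (pixels), "k1" (the pictures are not rectified: a ray, as slopes to the right and down, at radius r is drawn at 1 + k1 r^2 times it, then the intrinsics apply), "R" (3x3) and "t" (3): a world point X has camera coordinates R X + t. Camera axes: x right, y down, z forward; pixel columns grow to the right and rows downward; lengths in m; the calibration is good to about 2 mm. A picture is of the moment at which its call begins. There is no depth.
A pose or a line that the arm cannot do raises arm.MotionError and nothing moves.
- arm.hand_in(): hands the job in; it is judged then, once.
Trained networks look in a picture, given as the dict that the camera call returned (one of the last four; its "shot" number tells which), for a name from the list of things; names that differ only in an ending like _2 or _b are one class to them, and where a whole thing is asked for, a point or a joint stands for the part that bears it (a point fixed in the world has none). Each returns a list of dicts, best first, with "score" (0 to 1); they miss things now and then, are a little off and sometimes report something else, mostly with a low value. They report only what shows in the picture. A call takes as long as a camera call.
- masks_of(label, picture): "pixels" (400x640 bool, what is visible of it) and "extent" ([left, top, right, bottom] in pixels, round what is visible of it).
The state is a dict: "time_s": time; "joint_pos": joint angles; "qd": joint speeds; "joint_torque": joint torques, N m; "position": TCP position; "orientation": TCP orientation; "contact_force": force on the tool from outside, world axes, zero at the start; "ft_torque": the same for the moment, N m; "finger_gap": finger opening in m; "grasp_force": force on a finger pad.
Only numpy, scipy, OpenCV 4.12 (cv2) and the standard library are available. Lean on these libraries where they do the work, as an engineer would, in place of code of your own. Each camera call takes 0.05 s, during which the arm holds its last target. There are 200 camera calls.

TASK

The spectrophotometer is still scanning: stop it with the round stop key, then close its shutter with the shutter key and the wide enter key, pressing the keys fully, one at a time in that order, and leaving the lamp key alone. Then lift the lid by its front tab until it stands open, draw the filter plate (the one with the glass window and the tall tab) straight up out of its slot and bring it to the lit viewing panel, leaving the blank in its slot and the other things on the bench where they are. Finish while holding it there in the gripper: upright and still, its glass in front of the middle of the lit face and facing it, about a hand's width away and touching nothing else, with the lid left open.

Things in the scene. Friction and masses are not known exactly. Their poses are not given: they have to be found in the camera images.
- instrument: spectrophotometer, fixed, 350 (x) x 360 (y) x 149 mm tall, origin on the table under its centre, front to -x. Sample compartment under the lid: inside x -65 to +55, y -97 to +97, floor z 32, rim z 135 mm. Two plate slots at x -15, y +24 and -24 mm; their edge guides reach z 68 mm, play 1.2 mm.
- key_stop (a joint): travel of the stop key in m: 0 up, 0.004 fully pressed; springs back by itself
- key_stop_top (a point): centre of the top of the stop key: round, 20 mm across, at the left end of the row as the robot sees it (instrument y +135 mm). The four black keys stand in a row on the deck at the instrument's front, which rises by 10 degrees away from the robot; tops 10 mm proud; z points out of the key; fully down takes 3.6 N
- key_lamp (a joint): travel of the lamp key in m: 0 up, 0.004 fully pressed; springs back by itself
- key_lamp_top (a point): centre of the top of the lamp key: 17 mm square, second from the left, 42 mm from its neighbours; not to be pressed. The four black keys stand in a row on the deck at the instrument's front, which rises by 10 degrees away from the robot; tops 10 mm proud; z points out of the key; fully down takes 3.6 N
- key_shutter (a joint): travel of the shutter key in m: 0 up, 0.004 fully pressed; springs back by itself
- key_shutter_top (a point): centre of the top of the shutter key: 17 mm square, third from the left. The four black keys stand in a row on the deck at the instrument's front, which rises by 10 degrees away from the robot; tops 10 mm proud; z points out of the key; fully down takes 3.6 N
- key_enter (a joint): travel of the enter key in m: 0 up, 0.004 fully pressed; springs back by itself
- key_enter_top (a point): centre of the top of the enter key: the wide bar key, 36 mm (y) x 17 mm (x), at the right end, 50 mm from the shutter key. The four black keys stand in a row on the deck at the instrument's front, which rises by 10 degrees away from the robot; tops 10 mm proud; z points out of the key; fully down takes 3.6 N
- lid (a joint): lid angle in rad: 0 shut, grows as the front edge goes up, stop at 1.85; 1.57 is upright. Friction hinge: it stays where it is left; lifting takes about 3 N at the tab.
- lid_hinge (a point): middle of the lid's hinge line, which runs along the instrument's y at the rear of the lid, 137 mm above the table
- lid_tab (a point): grip point of the lid's pull tab, which sticks out 40 mm to the front from the middle of the lid's front edge, 34 mm wide (y), 12 mm thick, 45 mm free below; at half thickness, 25 mm ahead of the lid's edge, 166 mm from the hinge line. Turns with the lid (139 mm long, 190 wide, 12 thick).
- filter_plate: dark steel frame standing in one of the two slots, 50 (x) x 7 (y) x 62 mm tall, with a 30 x 38 mm glass window, and on top a grip tab 28 (x) x 7 (y) x 30 mm high (92 mm in all; grip about 80 mm up); 0.05 to 0.1 kg. Origin: middle of its lower edge, on the compartment floor; z up, y square to the glass.
- plate_window (a point): centre of the filter plate's glass, 31 mm above its lower edge
- blank_plate: the blank: solid dark steel plate in the other slot, 50 x 7 x 62 mm with no glass and only a nub of 12 x 7 x 8 mm on top; stays in its slot
- viewer: the lit viewing panel: upright grey panel on a foot, 190 mm wide x 22 mm thick, top at 255 mm, fixed; origin on the table under its lit face, that face towards its -x
- viewer_screen (a point): centre of the panel's lit face (166 x 196 mm), 145 mm above the table; -x of this frame points out of the lit face, z up, y along its width
- jar_a: screw-top sample jar, 60 mm across, 85 mm tall; bystander, origin under its centre
- jar_b: a second such jar; bystander, origin under its centre
- beaker: glass beaker, 68 mm across, 90 mm tall, open end up; bystander, origin under its centre
- spatula: lab spatula, 200 mm long, lying flat; bystander, origin under its centre
- dish: clear covered dish, 72 mm across, 16 mm tall; bystander, origin under its centre
- cuvette_box: grey box 85 x 45 x 24 mm, lying on the instrument's top, on its right-hand side (-y); bystander, origin under its centre

How it is judged:
By the outcome, as a careful person would: the job done as asked, in the order asked, and still so for the second after the job is handed in, while the arm keeps its last pose, push and grip.
It also fails if it takes over 67 s, if anything falls off the work surface, if the arm or the gripper's body presses on something with over 40 N, if the wrist force passes 120 N, or if a joint passes its speed limit or range.

## Working session

There is one attempt and no reset: what is moved stays moved. The work goes in short steps, each a Python script; the robot and the scene stay as the last script left them, time stands still between calls to the robot, and variables do not carry over. Pictures are saved under pics/ and viewed, at most 10 in all, crops included, and the job is handed in when it is done.

```bash
ls; mkdir -p pics; cat > h.py <<'E'
import numpy as np, cv2
from bench import arm, optics, masks_of
def K(p): return np.array([[p["fx"],0,p["cx"]],[0,p["fy"],p["cy"]],[0,0,1.]])
def D(p): return np.array([p["k1"],0,0,0,0.])
def proj(p,X):
    return cv2.projectPoints(np.atleast_2d(np.asarray(X,float)),cv2.Rodrigues(np.array(p["R"]))[0],np.array(p["t"],float),K(p),D(p))[0].reshape(-1,2)
def ray(p,uv):
    n=cv2.undistortPoints(np.array([[uv]],float),K(p),D(p)).ravel()
    R=np.array(p["R"]);d=R.T@np.array([n[0],n[1],1]);return -R.T@np.array(p["t"]),d/np.linalg.norm(d)
def atz(p,uv,z):
    o,d=ray(p,uv);return o+d*(z-o[2])/d[2]
def tri(l):
    A=np.zeros((3,3));b=np.zeros(3)
    for p,uv in l:
        o,d=ray(p,uv);M=np.eye(3)-np.outer(d,d);A+=M;b+=M@o
    return np.linalg.solve(A,b)
def save(p,n): cv2.imwrite(f"pics/{n}.png",p["img"][:,:,::-1])
E
python3 - <<'E'
from h import *
P={c:optics.capture(c) for c in("scene","top")}
for c,p in P.items():
    save(p,c+"0"); print(c,p["fx"],p["k1"],-np.array(p["R"]).T@p["t"],np.array(p["R"])[2])
    for n in["instrument","key_stop","key_lamp","key_shutter","key_enter","lid_tab","filter_plate","blank_plate","viewer","cuvette_box"]:
        for m in masks_of(n,p)[:2]: 
            ys,xs=np.nonzero(m["pixels"]); print(c,n,round(m["score"],2),m["extent"],xs.mean().round(1),ys.mean().round(1))
print(arm.get_state())
E
```

```text
pics
scene 479.87232761418824 -0.01971157540583182 [0.92678357 0.51895125 1.16985729] [-0.33798762 -0.40902448 -0.84762217]
scene instrument 0.97 [220.9, 174.6, 414.1, 352.1] 313.5 259.6
scene key_lamp 0.53 [195.4, 66.1, 255.2, 166.4] 222.3 125.2
scene key_lamp 0.4 [414.2, 325.3, 452.4, 363.0] 432.8 343.3
scene key_shutter 0.65 [356.2, 222.5, 368.6, 231.6] 362.9 225.7
scene key_enter 0.55 [356.2, 216.6, 368.4, 234.0] 362.7 226.1
scene lid_tab 0.78 [273.5, 198.0, 361.0, 285.6] 317.6 239.5
scene filter_plate 0.5 [440.7, 272.9, 471.6, 307.6] 454.2 290.4
scene filter_plate 0.29 [368.6, 236.5, 378.8, 242.4] 372.9 240.8
scene blank_plate 0.28 [197.7, 64.6, 255.7, 165.3] 222.2 125.7
scene viewer 0.86 [197.5, 63.2, 252.8, 164.9] 222.3 125.4
scene cuvette_box 0.78 [237.0, 190.1, 273.2, 222.8] 257.1 205.5
scene cuvette_box 0.49 [194.4, 65.9, 257.1, 166.5] 222.0 125.0
top 375.9051853869435 -0.08565769529977532 [0.42211863 0.03971546 1.02305578] [ 0.07337701  0.00594322 -0.99728656]
top instrument 0.7 [210.5, 76.1, 371.6, 242.8] 287.2 158.5
top key_stop 0.41 [222.0, 205.0, 229.1, 209.9] 226.9 20
[... 628 characters left out ...]
, 'qd': array([-0.03927422,  0.02423414,  0.12626925,  0.02155775, -0.00659643,
        0.00516104,  0.0255855 ]), 'joint_torque': array([-1.18477612e-03, -8.64236999e+01,  6.77437931e-01, -4.35199606e+01,
        1.90990220e-02,  2.17172208e-03, -1.64442446e-05]), 'position': array([0.20418988, 0.59069371, 0.24824858]), 'orientation': array([[-9.45129455e-01,  3.26696055e-01,  3.05910788e-05],
       [ 3.26696052e-01,  9.45129453e-01, -8.77200709e-05],
       [-5.75703307e-05, -7.29128382e-05, -9.99999996e-01]]), 'contact_force': array([-0.49383167,  0.13276609,  0.84643918]), 'ft_torque': array([-0.00954634,  0.00583502, -0.00241973]), 'grasp_force': 0.0, 'finger_gap': 0.08550314335755617}
```

View pics/scene0.png

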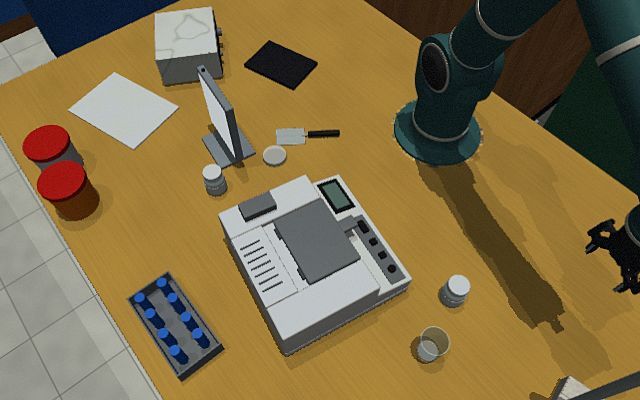

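View pics/top0.png

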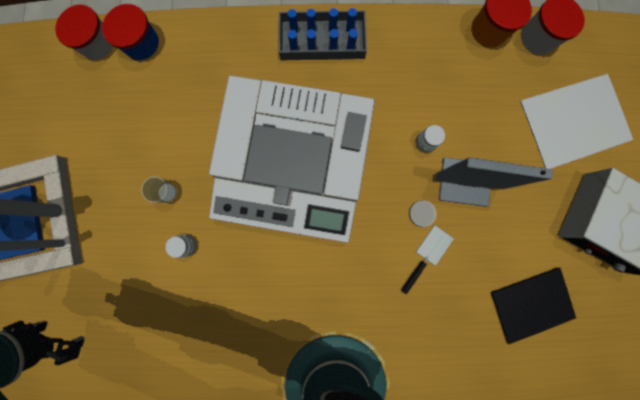

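```bash
python3 - <<'E'
import cv2,numpy as np
s=cv2.imread("pics/scene0.png");t=cv2.imread("pics/top0.png")
r=lambda i,k:cv2.resize(i,None,fx=k,fy=k,interpolation=cv2.INTER_CUBIC)
a=np.zeros((600,800,3),np.uint8)
a[:300,:400]=r(s[210:285,315:415],4); a[:300,400:800]=r(t[180:240+15,205:305],4)
a[300:600,:400]=r(s[60:172,160:310],2.667)[:300,:400]; a[300:600,400:]=r(t[120:220,420:553],3)[:300,:400] if 0 else cv2.resize(t[120:220,420:553],(400,300))
cv2.imwrite("pics/mont1.png",a)
E
```

```text
Traceback (most recent call last):
ValueError: could not broadcast input array from shape (299,400,3) into shape (300,400,3)
```

```bash
python3 - <<'E'
import cv2,numpy as np
s=cv2.imread("pics/scene0.png");t=cv2.imread("pics/top0.png")
r=lambda i:cv2.resize(i,(400,300),interpolation=cv2.INTER_CUBIC)
a=np.vstack([np.hstack([r(s[210:285,315:415]),r(t[180:255,205:305])]),np.hstack([r(s[60:172,160:310]),r(t[120:220,420:553])])])
cv2.imwrite("pics/mont1.png",a)
E
```

```text
(no output)
```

View pics/mont1.png

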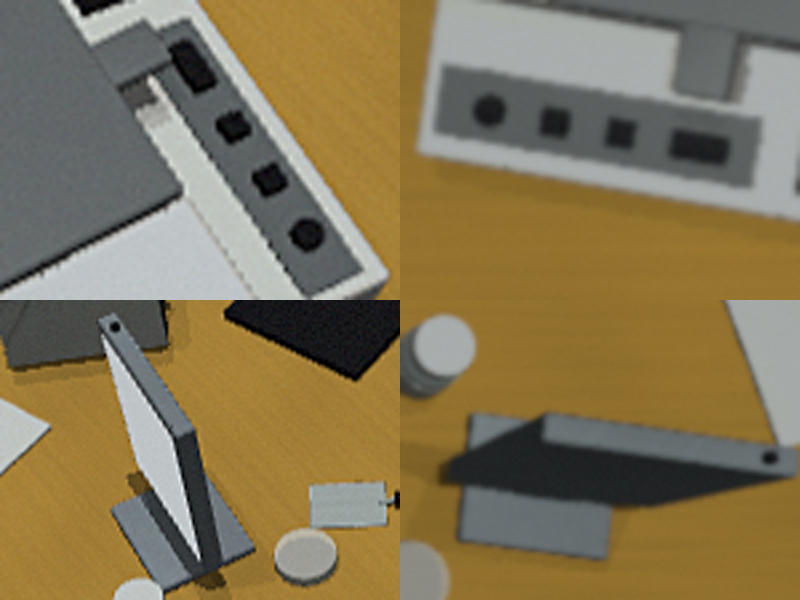

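```bash
cat > fit.py <<'E'
from h import *
from scipy.optimize import least_squares, minimize
P={c:optics.capture(c) for c in("scene","top")}
seed={"scene":[(392,269),(382.5,255),(373.5,241.7),(363.7,226.5)],"top":[(227.2,207.5),(243.8,210.6),(260,213.3),(280,216.7)]}
obs={}
for c,p in P.items():
    g=p["img"].max(2).astype(np.uint8)
    big=cv2.resize(g,None,fx=4,fy=4,interpolation=cv2.INTER_LINEAR)
    n,lab,st,cen=cv2.connectedComponentsWithStats((big<70).astype(np.uint8))
    for i,s in enumerate(seed[c]):
        sx,sy=[int(4*v+2) for v in s]; l=lab[sy,sx]
        obs[c,i]=(cen[l]-1.5)/4; print(c,i,g[int(s[1]),int(s[0])],l,st[l]/4,obs[c,i])
ky=[.135,.093,.051,.001]; half=[(.01,.01),(.0085,.0085),(.0085,.0085),(.0085,.018)]
s10,c10=np.sin(np.radians(10)),np.cos(np.radians(10)); ex=np.array([c10,0,s10]); ez=np.array([-s10,0,c10])
def pose(q): 
    return np.array([[np.cos(q),-np.sin(q),0],[np.sin(q),np.cos(q),0],[0,0,1]])
def cent(p,X):
    h=cv2.convexHull(proj(p,X).astype(np.float32)); m=cv2.moments(h); return np.array([m["m10"],m["m01"]])/m["m00"]
def tops(v): return [np.array([v[0],v[1],v[3]])+pose(v[2])@np.array([0,y,0]) for y in ky]  # v: row x,y(at local y=0),yaw,z
def res(v):
    r=[];R=pose(v[2])
    for i,T in enumerate(tops(v)):
        hx,hy=half[i]
        if i==0: cs=[(.01*np.cos(a),.01*np.sin(a)) for a in np.linspace(0,2*np.pi,24)]
        else: cs=[(a*hx,b*hy) for a in(-1,1) for b in(-1,1)]
        X=np.array([T+R@(ex*a+np.array([0,b,0])-ez*d) for a,b in cs for d in(0,.009)])
        for c,p in P.items(): r+=list(cent(p,X)-obs[c,i])
    return np.array(r)
o=least_squares(res,[.5,.1,-.1,.1],loss="soft_l1"); v=o.x
if __name__=="__main__":
    print("row",v,"yaw",np.degrees(v[2])); print(o.fun.round(1) if 0 else res(v).round(2)); print(np.round(tops(v),4))
    R=pose(v[2])
    masks={c:masks_of("lid_tab",p)[0]["pixels"] for c,p in P.items()}
    def box(x0,x1,y,z0,z1): return [[a,b,d] for a in(x0,x1) for b in(-y,y) for d in(z0,z1)]
    def sil(p,B,off,k=4):
        im=np.zeros((400*k,640*k),np.uint8)
        for b in B:
            X=np.array(b)@R.T+off
            h=cv2.convexHull(((proj(p,X)+.5)*k).astype(np.int32)); cv2.fillConvexPoly(im,h,1)
        return im.astype(bool)
    mk={c:cv2.resize(m.astype(np.uint8),None,fx=4,fy=4,interpolation=0).astype(bool) for c,m in masks.items()}
    def cost(u):  # hinge offset along local x, local y, z
        off=np.array([v[0],v[1],0])+R@np.array([u[0],u[1],0])+[0,0,u[2]]
        f=0
        for c,p in P.items():
            S=sil(p,[box(-.139,0,.095,-.006,.006),box(-.181,-.139,.017,-.006,.006)],off); f+=1-(S&mk[c]).sum()/(S|mk[c]).sum()
        return f
    for z in(.137,.143,.149):
        m=minimize(lambda u:cost([u[0],u[1],z]),[.19,0],method="Nelder-Mead",options=dict(initial_simplex=[[.19,0],[.2,0],[.19,.01]],xatol=2e-4)); print(z,m.x,m.fun)
    m=minimize(cost,[*m.x,.14],method="Nelder-Mead",options=dict(initial_simplex=[[*m.x,.14],[m.x[0]+.01,m.x[1],.14],[m.x[0],.01,.14],[*m.x,.15]],xatol=2e-4)); print(m.x,m.fun)
    off=np.array([v[0],v[1],0])+R@np.array([m.x[0],m.x[1],0])+[0,0,m.x[2]]; print("hinge",off,"tab",off+R@np.array([-.166,0,0]))
    for c,p in P.items():
        im=p["img"][:,:,::-1].copy(); im=cv2.resize(im,None,fx=4,fy=4,interpolation=cv2.INTER_CUBIC)
        cs,_=cv2.findContours(sil(p,[box(-.139,0,.095,-.006,.006),box(-.181,-.139,.017,-.006,.006)],off).astype(np.uint8),0,1); cv2.drawContours(im,cs,-1,(0,255,0),1)
        cs,_=cv2.findContours(mk[c].astype(np.uint8),0,1); cv2.drawContours(im,cs,-1,(0,0,255),1)
        for T in proj(p,tops(v)): cv2.circle(im,tuple(int(a) for a in(T+.5)*4),3,(255,255,0),-1)
        cv2.imwrite(f"pics/fit_{c}.png",im)
    a=cv2.imread("pics/fit_scene.png")[760:1160,1060:1660];b=cv2.imread("pics/fit_top.png")[460:900,860:1500]
    cv2.imwrite("pics/fit.png",np.hstack([cv2.resize(a,(400,267)),cv2.resize(b,(388,267))]))
E
python3 fit.py
```

```text
scene 0 22 247 [387.   264.5    9.25   8.75 247.  ] [391.38765182 268.23633603]
scene 1 23 209 [377.75 250.5    9.5    9.25 232.25] [382.00148009 254.60481701]
scene 2 25 180 [368.75 237.5    9.25   8.75 229.5 ] [372.85348584 241.35157952]
scene 3 21 153 [352.25 219.75  17.25  14.25 453.  ] [361.95791943 226.32891832]
top 0 31 24 [223.   203.5    8.75   8.75 235.  ] [226.87526596 207.29361702]
top 1 31 26 [239.75 206.75   8.     8.25 224.75] [243.25792547 210.26821468]
top 2 32 27 [256.   209.5    8.25   8.   217.  ] [259.63364055 213.03254608]
top 3 32 28 [272.   212.25  15.75   9.25 449.  ] [279.29482183 216.4611637 ]
row [ 0.4571623   0.13374111 -0.10935167  0.08967985] yaw -6.265389118875133
[ 1.69 -0.62 -0.21  2.11  0.6   0.04 -0.11  0.72 -0.42  0.72  0.08 -0.46
 -1.2   1.28  0.23 -2.01]
[[0.4719 0.2679 0.0897]
 [0.4673 0.2262 0.0897]
 [0.4627 0.1844 0.0897]
 [0.4573 0.1347 0.0897]]
0.137 [ 0.20199735 -0.01084338] 0.17546902324390123
0.143 [ 0.20278868 -0.01061345] 0.16450389543609356
0.149 [ 0.20233414 -0.00959198] 0.17341191600079675
[ 0.20233109 -0.0101087   0.14341513] 0.1647584093815111
hinge [0.65718168 0.10161161 0.14341513] tab [0.49217318 0.11972783 0.14341513]
```

View pics/fit.png

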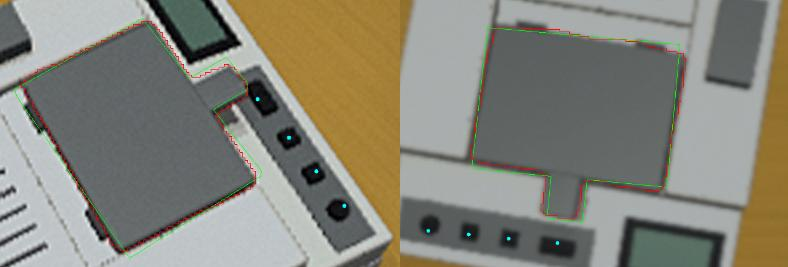

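```bash
sed -i 's/loss="soft_l1")/diff_step=1e-3,x_scale=[.1,.1,.1,.1])/' fit.py; python3 fit.py | tail -14
```

```text
top 2 31 26 [256.   209.5    8.25   8.   216.5 ] [259.62788684 213.03060046]
top 3 34 27 [272.   212.25  15.5    9.25 448.  ] [279.29073661 216.46623884]
row [ 0.45233842  0.13413217 -0.18261676  0.09146107] yaw -10.463169880695432
[ 0.02 -0.03  0.04  0.1  -0.04 -0.02 -0.02 -0.09 -0.07  0.07  0.06 -0.04
  0.3  -0.02  0.05 -0.13]
[[0.4769 0.2669 0.0915]
 [0.4692 0.2256 0.0915]
 [0.4616 0.1843 0.0915]
 [0.4525 0.1351 0.0915]]
0.137 [ 0.20696659 -0.00241125] 0.09247679285906774
0.143 [ 0.20704636 -0.00150055] 0.06227083525661825
0.149 [ 0.20779907 -0.00074951] 0.08621150382026133
[ 0.20741171 -0.00157076  0.14225229] 0.06294957162290093
hinge [0.656016   0.09492084 0.14225229] tab [0.49277627 0.12506701 0.14225229]
```

View pics/fit.png

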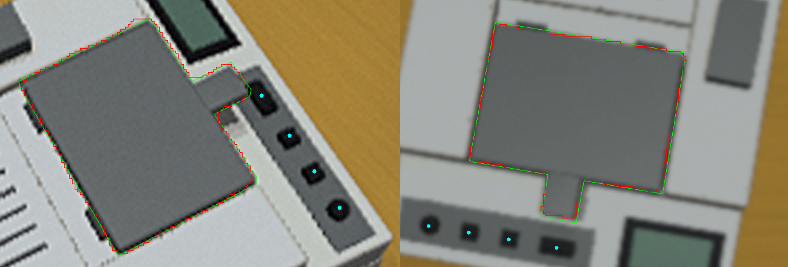

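```bash
cat > geo.py <<'E'
from h import *
YAW=-0.18262; c,s=np.cos(YAW),np.sin(YAW); RI=np.array([[c,-s,0],[s,c,0],[0,0,1]])
keys=dict(stop=[.4769,.2669,.0915],lamp=[.4692,.2256,.0915],shutter=[.4616,.1843,.0915],enter=[.4525,.1351,.0915])
def tool(pitch,sg=1):
    # tool z = in instrument xz plane, pitch deg below horizontal forward; tool y = sg*local y
    a=np.radians(pitch); z=RI@np.array([np.cos(a),0,-np.sin(a)]); y=sg*RI[:,1]; return np.column_stack([np.cross(y,z),y,z])
hinge=np.array([.6560,.0949,.137])+RI@np.array([.002,0.0016,0])
def tabpt(th): # grip point at lid angle
    b=th+np.arcsin(.006/.166); return hinge+.166*(RI@np.array([-np.cos(b),0,np.sin(b)]))
E
python3 - <<'E'
from geo import *
P={c:optics.capture(c) for c in("scene","top")}
n=tri([(P["scene"],(226.7,111.4)),(P["top"],(469,157.7))]);f=tri([(P["scene"],(197.5,67.5)),(P["top"],(552.7,169))])
d=f-n;print("viewer",n,f,np.linalg.norm(d),np.degrees(np.arctan2(-d[0],d[1])),(n+f)/2)
for nm,uv in dict(jarA=(434,132),dish=(423,213)).items(): print(nm,atz(P["top"],uv,.085))
st=arm.get_state()
for sg in(1,-1):
  for nm,k in keys.items():
    R=tool(80,sg);q=arm.solve_ik(np.array(k)-R[:,2]*.017,R);print(sg,nm,None if q is None else np.round(q,0))
  for pit in(30,45,60):
    for th in(0,.9,1.7): q=arm.solve_ik(tabpt(th),tool(pit,sg));print(sg,pit,th,tabpt(th).round(3),None if q is None else np.round(q,0))
E
```

```text
viewer [ 0.56379721 -0.2805763   0.24741715] [ 0.53710789 -0.46206109  0.25280575] 0.18351590317256725 171.63399624220807 [ 0.55045255 -0.37131869  0.25011145]
jarA [ 0.66263023 -0.26186231  0.085     ]
dish [ 0.45584084 -0.22494777  0.085     ]
1 stop [-44.  23.   9. 116.   6.  34.  39.]
1 lamp [-42.  21.  11. 120.   5.  32.  43.]
1 shutter [-40.  19.  13. 123.   4.  30.  47.]
1 enter [-37.  17.  15. 127.   3.  28.  54.]
1 30 0 [0.495 0.126 0.143] [-59.  25.  20. 145. 126.  47. -85.]
1 30 0.9 [0.561 0.114 0.271] [-59.   8.  29. 136. 110.  35. -51.]
1 30 1.7 [0.685 0.091 0.301] [-52.  16.  36. 121. 114.  20. -49.]
1 45 0 [0.495 0.126 0.143] [-62.  17.  30. 140. 112.  23. -62.]
1 45 0.9 [0.561 0.114 0.271] [-53.   4.  27. 128.  69.  25.  -6.]
1 45 1.7 [0.685 0.091 0.301] [-45.  15.  31. 113.  42.  18.  26.]
1 60 0 [0.495 0.126 0.143] [-50.  14.  25. 133.  50.  16.   6.]
1 60 0.9 [0.561 0.114 0.271] [-46.   6.  26. 119.  25.  32.  40.]
1 60 1.7 [0.685 0.091 0.301] [-34.  17.  23. 102.   9.  35.  59.]
-1 stop [ -66.   28.   37.  117.  -16.   34. -121.]
-1 lamp [ -64.   25.   36.  121.  -15.   32. -119.]
-1 shutter [ -60.   22.   36.  124.  -14.   30. -116.]
-1 enter [ -56.   20.   37.  128.  -13.   28. -111.]
-1 30 0 [0.495 0.126 0.143] [-12.  27. -31. 143. 121.  64. 111.]
-1 30 0.9 [0.561 0.114 0.271] [-88.  13.  62. 136. 115.  27. 122.]
-1 30 1.7 [0.685 0.091 0.301] [-65.  20.  51. 122. 121.  15. 121.]
-1 45 0 [0.495 0.126 0.143] [-71.  20.  41. 140. 116.  20. 113.]
-1 45 0.9 [0.561 0.114 0.271] None
-1 45 1.7 [0.685 0.091 0.301] [ -64.   20.   56.  113.   10.   14. -126.]
-1 60 0 [0.495 0.126 0.143] [ -66.   16.   43.  133.   33.   12. -158.]
-1 60 0.9 [0.561 0.114 0.271] [ -35.    6.   13.  119.   27.   33. -143.]
-1 60 1.7 [0.685 0.091 0.301] [ -36.   17.   25.  102.    8.   35. -120.]
```

```bash
cat >> geo.py <<'E'
def press(nm):
    k=np.array(keys[nm]); R=tool(80); z=R[:,2]; b=k-z*.017
    arm.reach(b-z*.015,R)
    hit=arm.line_to(b+z*.012,speed=.03,stop_force=9)
    st=arm.get_state(); d=(np.array(st["position"])-b)@z
    print(nm,hit,"depth mm",round(d*1e3,2),"F",np.round(st["contact_force"],1),"t",round(st["time_s"],2),"lat",np.round(((np.array(st["position"])-b)-d*z)*1e3,1))
    arm.hold(.15); arm.line_to(b-z*.015,speed=.1)
    return hit
E
python3 - <<'E'
from geo import *
arm.close_gripper()
k=np.array(keys["stop"]);R=tool(80)
arm.reach(k-R[:,2]*.09,R); print(arm.get_state()["time_s"],arm.get_state()["finger_gap"])
press("stop")
E
```

```text
3.9083 3.8392327128988626e-05
stop True depth mm 2.79 F [-9.4 -2.9 22.3] t 4.88 lat [0.3 0.3 0. ]
```

```bash
sed -i 's/speed=.03,stop/speed=.025,stop/' geo.py; python3 - <<'E'
from geo import *
press("shutter"); press("enter")
p=optics.capture("top"); q=optics.capture("scene")
cv2.imwrite("pics/disp.png",cv2.cvtColor(np.hstack([cv2.resize(p["img"][180:255,205:365],(480,225)),cv2.resize(q["img"][165:255,290:410],(300,225))]),cv2.COLOR_RGB2BGR))
E
```

```text
shutter True depth mm 2.78 F [-9.1 -2.4 23.1] t 6.53 lat [0.1 0.2 0. ]
enter True depth mm 2.83 F [-10.   -1.7  25.9] t 8.07 lat [0.  0.2 0. ]
```

View pics/disp.png

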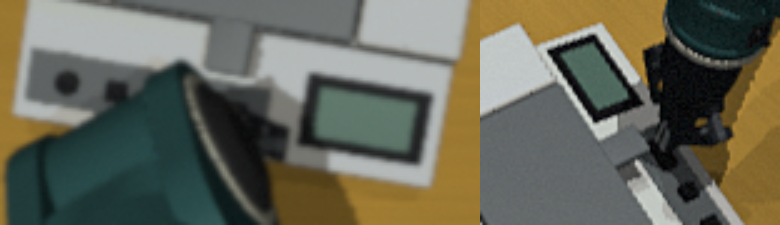

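```bash
python3 - <<'E'
from geo import *
R=tool(70);z=R[:,2]
g=tabpt(0)+.002*z; print(g)
T=lambda th:tabpt(th)+.002*z
for th in(0,.5,1,1.4,1.72): print(arm.solve_ik(T(th),R) is not None,end=" ")
p0=arm.get_state()["position"]
arm.line_to(np.array(p0)-tool(80)[:,2]*.07,speed=.2)
arm.let_go()
arm.reach(g-z*.08,R)
print(arm.line_to(g,speed=.1,stop_force=10))
arm.close_gripper(); st=arm.get_state(); print("gap",st["finger_gap"],st["grasp_force"],st["position"],st["contact_force"],st["time_s"])
if .028<st["finger_gap"]<.04:
  for th in(.1,.25,.4):
    h=arm.line_to(T(th),speed=.08,stop_force=30); st=arm.get_state(); print(th,h,np.round(st["contact_force"],1),round(st["finger_gap"],4),round(st["time_s"],2))
    if h:break
E
```

```text
[0.49579702 0.12611296 0.14112061]
True True True True True False
gap 0.03294430517120673 58.86042594909668 [0.4958257  0.12634885 0.14149315] [-4.92797838  1.30258232  8.45901763] 11.7333
0.1 False [ 1.4  2.6 -2.4] 0.0325 12.09
0.25 False [ 3.   2.6 -0.8] 0.0329 12.55
0.4 False [ 4.4  2.5 -2.7] 0.0329 13.01
```

```bash
python3 - <<'E'
from geo import *
R=tool(70);z=R[:,2]
T=lambda th:tabpt(th)+.002*z
for th in(.6,.8,1.,1.2,1.4,1.55,1.7):
    h=arm.line_to(T(th),speed=.08,stop_force=30); st=arm.get_state(); print(th,h,np.round(st["contact_force"],1),round(st["finger_gap"],4),round(st["time_s"],2))
    if h:break
p=optics.capture("scene");save(p,"lid")
E
```

```text
0.6 False [ 4.5  1.9 -3.8] 0.0328 13.57
0.8 False [ 6.   3.  -7.3] 0.033 14.14
1.0 False [  5.7   1.9 -10.6] 0.0329 14.71
1.2 False [  6.9   2.6 -15.4] 0.0326 15.28
1.4 False [  2.2  -1.5 -12.6] 0.0331 15.84
1.55 False [ 0.2 -3.6 -5. ] 0.0328 16.3
1.7 False [-2.2 -5.5  0.4] 0.0329 16.76
```

View pics/lid.png

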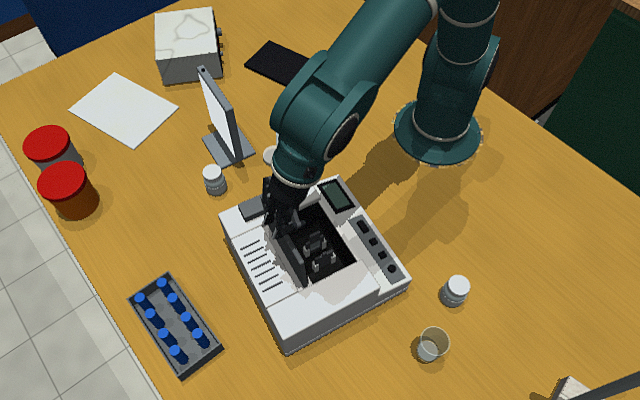

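```bash
python3 - <<'E'
from geo import *
R=tool(70);z=R[:,2]
arm.let_go(); p=np.array(arm.get_state()["position"])
arm.line_to(p-z*.07,speed=.15)
arm.reach([.33,.40,.38],tool(90)); print(arm.get_state()["time_s"])
P={c:optics.capture(c) for c in("scene","top")}
for c,p in P.items():
    save(p,c+"1")
    for n in["filter_plate","blank_plate","lid_tab"]:
        for m in masks_of(n,p)[:3]:
            ys,xs=np.nonzero(m["pixels"]); print(c,n,round(m["score"],2),m["extent"],xs.mean().round(1),ys.mean().round(1))
a=cv2.resize(P["scene"]["img"][205:295,280:380],(400,360),interpolation=2);b=cv2.resize(P["top"]["img"][110:210,230:340],(396,360),interpolation=2)
cv2.imwrite("pics/plates.png",np.hstack([a,b])[:,:,::-1])
E
```

```text
19.6417
scene filter_plate 0.85 [305.2, 229.8, 325.5, 250.3] 314.8 240.6
scene filter_plate 0.61 [387.1, 262.6, 395.9, 272.8] 391.6 267.8
scene filter_plate 0.53 [264.7, 142.1, 288.8, 164.6] 274.6 155.2
scene blank_plate 0.65 [317.8, 249.6, 334.0, 266.5] 324.3 257.4
scene lid_tab 0.79 [263.3, 196.4, 308.0, 286.3] 285.4 241.2
scene lid_tab 0.38 [357.7, 220.1, 370.3, 231.9] 362.9 225.5
top filter_plate 0.46 [296.3, 155.2, 303.9, 180.0] 298.9 168.5
top blank_plate 0.59 [278.1, 158.6, 284.1, 173.5] 280.3 165.7
```

View pics/plates.png

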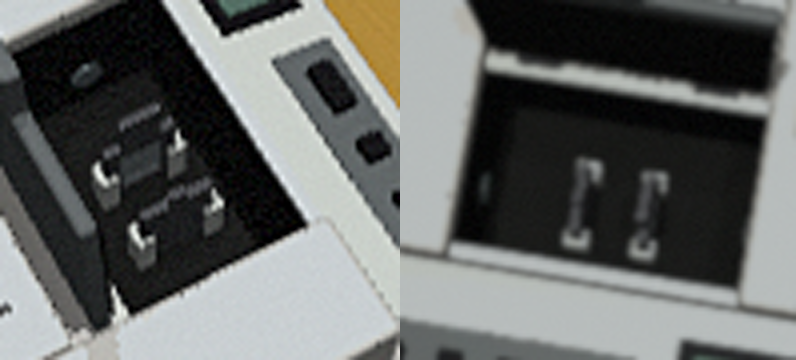

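```bash
cat > pl.py <<'E'
from geo import *
P={c:optics.capture(c) for c in("scene","top")}
S,T=P["scene"],P["top"]
g={"f_far":((306.3,248.8),(300.8,160)),"f_near":((324.5,242.5),(297.5,178)),"b_far":((315.8,265),(282.8,157)),"b_near":((333.3,257.5),(278.9,176.7))}
X={k:tri([(S,a),(T,b)]) for k,(a,b) in g.items()}
o=np.array([.45234,.13413,0])
for k,x in X.items(): print(k,x.round(4),"rel row",(RI.T@(x-o)).round(4))
f=(X["f_far"]+X["f_near"])/2
# silhouette-ish overlay: guess
def edges(c):
    b=[(a,e,h) for h in(.094,.124) for a,e in((-.014,-.0035),(.014,-.0035),(.014,.0035),(-.014,.0035))]
    return np.array([[c[0],c[1],0]+RI@np.array(q) for q in b])
import sys
loc=RI.T@(f-o) ; 
if len(sys.argv)>2: loc=np.array([float(sys.argv[1]),float(sys.argv[2]),0])
c=o+RI@np.array([loc[0],loc[1],0]); print("plate",c.round(4),loc.round(4))
out=[]
for p,(x0,y0) in((S,(295,220)),(T,(280,145))):
    im=p["img"][y0:y0+45,x0:x0+50,::-1].astype(float); im=np.clip(255*(im/140)**.6,0,255).astype(np.uint8)
    im=cv2.resize(im,(400,360),interpolation=cv2.INTER_CUBIC); im0=im.copy()
    q=((proj(p,edges(c))-[x0,y0]+.5)*8).astype(np.int32)
    cv2.polylines(im,[q[4:]],True,(0,255,0),1); cv2.polylines(im,[q[:4]],True,(0,255,255),1)
    out.append(np.vstack([im,im0])[:600] if 0 else np.vstack([cv2.resize(im,(330,297)),cv2.resize(im0,(330,297))]))
cv2.imwrite("pics/ov.png",np.hstack(out))
E
python3 pl.py
```

```text
f_far [0.598  0.0819 0.0618] rel row [ 0.1527 -0.0249  0.0618]
f_near [0.5502 0.0934 0.0555] rel row [ 0.1036 -0.0223  0.0555]
b_far [0.6072 0.1296 0.0564] rel row [0.1531 0.0237 0.0564]
b_near [0.5569 0.1404 0.0496] rel row [0.1017 0.0251 0.0496]
plate [0.5741 0.0876 0.    ] [ 0.1282 -0.0236  0.0586]
```

View pics/ov.png

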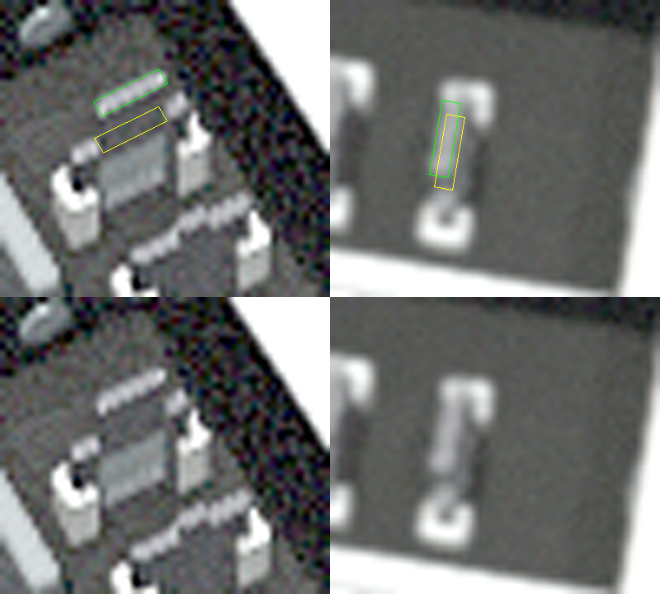

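```bash
cat > view.py <<'E'
from geo import *
from scipy.optimize import least_squares
P={c:optics.capture(c) for c in("scene","top")}
O={"scene":[(226.7,111.4),(197.5,67.5),(233.1,108.8),(204.2,65.2)],"top":[(469,157.7),(552.7,169),(467.7,166.7),(551.7,177.3)]}
def mod(v):
    n=np.array([np.cos(v[2]),np.sin(v[2]),0]); t=np.array([-n[1],n[0],0]); c=np.array([v[0],v[1],.255])
    return [c+t*.095,c-t*.095,c+t*.095-n*.022,c-t*.095-n*.022]
res=lambda v:np.concatenate([(proj(P[c],mod(v))-O[c]).ravel() for c in P])
o=least_squares(res,[.55,-.37,-.147],loss="soft_l1",diff_step=1e-4); v=o.x
n=np.array([np.cos(v[2]),np.sin(v[2]),0])
E
python3 - <<'E'
from view import *
print("viewer",v,np.degrees(v[2]),res(v).round(1))
m={c:masks_of("viewer",P[c])[0]["extent"] for c in P};print(m,[proj(P[c],mod(v)).round(1).tolist() for c in P])
pt=np.array([.5741,.0876,.118]);R=tool(90)
print(arm.get_state()["joint_pos"].round(0),arm.solve_ik(pt,R))
t=np.array([v[0],v[1],0])+n*.09+[0,0,.2]
for sg in(1,-1):
    y=sg*n;z=np.array([0,0,-1.]);F=np.column_stack([np.cross(y,z),y,z])
    for h in(.2,.4): print(sg,t,arm.solve_ik(np.array([t[0],t[1],h]),F))
print(arm.solve_ik(pt+[0,0,.28],R))
E
```

```text
viewer [ 0.55242407 -0.36880804 -0.14507011] -8.311905047110752 [-0.7 -0.6 -1.7 -1.   0.6 -1.4 -1.  -1.7 -2.1 -1.1 -0.3 -0.2 -1.8  0.2
  0.   1.7]Traceback (most recent call last):
  File "<stdin>", line 3, in <module>
IndexError: list index out of range
```

```bash
python3 - <<'E'
from view import *
pt=np.array([.5741,.0876,.118]);R=tool(90)
t=np.array([v[0],v[1],0])+n*.09+[0,0,.2]
for sg in(1,-1):
    y=sg*n;z=np.array([0,0,-1.]);F=np.column_stack([np.cross(y,z),y,z])
    for h in(.2,.39):
        q=arm.solve_ik(np.array([t[0],t[1],h]),F); print(sg,t.round(3),None if q is None else q.round(0))
arm.reach(pt+[0,0,.1],R)
h=arm.line_to(pt,speed=.08,stop_force=8); st=arm.get_state(); print(h,st["position"],st["contact_force"].round(1))
if not h:
    arm.close_gripper(); st=arm.get_state(); print(st["finger_gap"],st["grasp_force"],st["contact_force"].round(1),st["time_s"])
    if st["finger_gap"]>.004:
        h=arm.line_to(pt+[0,0,.06],speed=.06,stop_force=12); st=arm.get_state(); print(h,st["finger_gap"],st["contact_force"].round(1),st["position"],st["time_s"])
E
```

```text
1 [ 0.641 -0.382  0.2  ] [  6.  44.  39.  76. -28.  69.  38.]
1 [ 0.641 -0.382  0.2  ] [  2.  42.  54.  61. -32.  91.  39.]
-1 [ 0.641 -0.382  0.2  ] [  -4.   54.   62.   76.  -47.   77. -131.]
-1 [ 0.641 -0.382  0.2  ] [  -0.   45.   62.   61.  -38.   93. -138.]
False [0.57437091 0.08765372 0.11848787] [-0.7 -0.4 -0. ]
0.005962939943635914 59.448164105415344 [ 0.  -1.6  3.4] 24.1167
False 0.005986062651819516 [ 0.9 -0.1 -1.4] [0.57388047 0.08759624 0.17760677] 25.2667
```

```bash
python3 - <<'E'
from view import *
print("v",v)
np.save("v.npy",v)
pt=np.array([.5741,.0876,.39]);arm.line_to(pt,speed=.15)
q=np.array(arm.get_state()["joint_pos"]);print(q.round(0),arm.get_state()["time_s"])
q[0]+=39.5; arm.move_j(q)
st=arm.get_state();print(st["position"],st["finger_gap"],st["time_s"])
t=np.array([v[0],v[1],0])+n*.09+[0,0,.39]
for sg in(1,-1):
    y=sg*n;z=np.array([0,0,-1.]);F=np.column_stack([np.cross(y,z),y,z])
    for h in(.39,.2):
        q=arm.solve_ik(np.array([t[0],t[1],h]),F); print(sg,None if q is None else q.round(0))
E
```

```text
v [ 0.55242407 -0.36880804 -0.14507011]
[-34.  15.  28.  89.  -7.  78.  74.] 26.9333
[ 0.49935223 -0.29616053  0.38910255] 0.006053644213713498 28.3917
1 [ 10.  37.  35.  61. -20.  88.  32.]
1 [ 10.  42.  32.  76. -23.  68.  35.]
-1 [  -0.   45.   62.   61.  -38.   93. -138.]
-1 [  -4.   54.   62.   76.  -47.   77. -131.]
```

```bash
python3 - <<'E'
from geo import *
v=np.load("v.npy");n=np.array([np.cos(v[2]),np.sin(v[2]),0])
F=np.column_stack([np.cross(n,[0,0,-1.]),n,[0,0,-1.]])
t=np.array([v[0],v[1],0])+n*.10
arm.line_to([t[0],t[1],.39],speed=.12,ori=F)
arm.line_to([t[0],t[1],.30],speed=.1)
st=arm.get_state();print(st["position"],st["finger_gap"],st["contact_force"].round(1),st["time_s"])
P={c:optics.capture(c) for c in("scene","top")}
for c,p in P.items(): save(p,c+"2")
a=cv2.resize(P["scene"]["img"][30:180,140:340],(400,300),interpolation=2);b=cv2.resize(P["top"]["img"][70:220,400:600],(400,300),interpolation=2)
cv2.imwrite("pics/pre.png",np.hstack([a,b])[:,:,::-1])
E
```

```text
[ 0.65152894 -0.38348013  0.30083659] 0.005374283935509526 [-0.1 -0.2 -0.2] 31.05
```

View pics/pre.png

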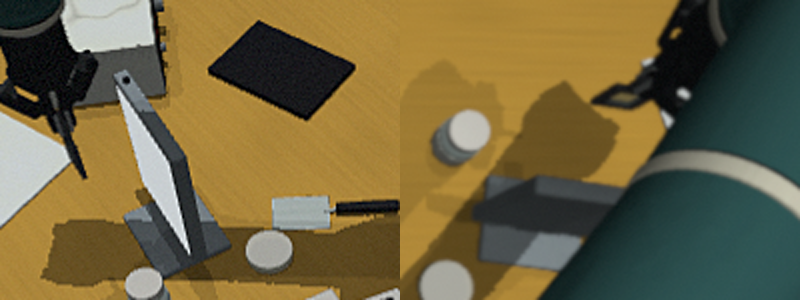

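```bash
python3 - <<'E'
from geo import *
from scipy.optimize import minimize
p=optics.capture("scene");im=cv2.imread("pics/scene0.png");v0=np.load("v.npy")
k=4;big=cv2.resize(im,None,fx=k,fy=k,interpolation=1).min(2)
def quad(v):
    n=np.array([np.cos(v[2]),np.sin(v[2]),0]);t=np.array([-n[1],n[0],0])
    return np.array([[v[0],v[1],.145]+t*a*.083+np.array([0,0,b*.098]) for a,b in((-1,-1),(1,-1),(1,1),(-1,1))])
q0=proj(p,quad(v0)).mean(0);print(proj(p,quad(v0)).round(1).tolist(),im[int(q0[1]),int(q0[0])])
_,lab=cv2.connectedComponents((big>175).astype(np.uint8)); B=lab==lab[int(q0[1]*k),int(q0[0]*k)];ys,xs=np.nonzero(B);print(B.sum()/16,xs.min()/4,xs.max()/4,ys.min()/4,ys.max()/4)
def cost(v):
    S=np.zeros(B.shape,np.uint8);cv2.fillPoly(S,[np.round((proj(p,quad(v))+.5)*k).astype(np.int32)],1);S=S>0
    return 1-(S&B).sum()/(S|B).sum()
print(cost(v0))
m=minimize(cost,v0,method="Nelder-Mead",options=dict(initial_simplex=[v0,v0+[.01,0,0],v0+[0,.01,0],v0+[0,0,.05]],xatol=1e-4));print(m.x,np.degrees(m.x[2]),m.fun,proj(p,quad(m.x)).round(1).tolist())
E
```

```text
[[211.6, 120.3], [235.4, 157.0], [224.7, 111.0], [198.5, 72.4]] [198 194 190]
673.3125 199.25 234.5 75.0 156.25
0.16740335931849237
[ 0.55466008 -0.36887996 -0.15616184] -8.94741457473858 0.059589824839362704 [[211.2, 120.5], [234.5, 157.5], [223.6, 111.5], [198.1, 72.6]]
```

```bash
python3 - <<'E'
from geo import *
v=np.array([.5537,-.3688,-.152]);n=np.array([np.cos(v[2]),np.sin(v[2]),0])
F=np.column_stack([np.cross(n,[0,0,-1.]),n,[0,0,-1.]])
t=np.array([v[0],v[1],0])+n*.09
arm.line_to([t[0],t[1],.30],speed=.08,ori=F)
h=arm.line_to([t[0],t[1],.199],speed=.08,stop_force=12); arm.hold(1.0)
st=arm.get_state();print(h,t,st["position"],st["orientation"].round(3).tolist(),st["finger_gap"],st["contact_force"].round(1),np.abs(st["qd"]).max(),st["time_s"])
p=optics.capture("scene")
for m in masks_of("filter_plate",p)[:2]: print(round(m["score"],2),m["extent"])
tt=np.array([-n[1],n[0],0]);X=[t+tt*a*.025+n*b*.0035+[0,0,c] for a in(-1,1) for b in(-1,1) for c in(.113,.175)]
q=proj(p,X);print("pred frame",q.min(0).round(1),q.max(0).round(1))
for m in masks_of("lid_tab",p)[:1]: print("lid",m["score"],m["extent"])
E
```

```text
False [ 0.64266232 -0.38242738  0.        ] [ 0.64265609 -0.38244769  0.19899447] [[0.151, 0.988, 0.0], [0.988, -0.151, -0.0], [-0.0, 0.0, -1.0]] 0.005922732828368698 [-0.5 -0.3 -0.7] 0.11388734404822004 33.8667
pred frame [180.5 115.3] [194.9 142.7]
lid 0.78 [263.0, 195.0, 308.3, 286.7]
```

```bash
python3 - <<'E'
from geo import *
v=np.array([.5537,-.3688,-.152]);n=np.array([np.cos(v[2]),np.sin(v[2]),0]);t=np.array([v[0],v[1],0])+n*.09;tt=np.array([-n[1],n[0],0])
p=optics.capture("scene");g=p["img"].max(2)
X=[t+tt*a*.025+n*b*.0035+[0,0,c] for a in(-1,1) for b in(-1,1) for c in(.113,.175)]
S=np.zeros(g.shape,np.uint8);cv2.fillConvexPoly(S,cv2.convexHull(np.round(proj(p,X)).astype(np.int32)),1)
for y in range(104,150,1): print(y,"".join("%4d"%a+("*" if s else " ") for a,s in zip(g[y,174:204],S[y,174:204])))
E
```

```text
104    3   19   10   11  130  190  135   45   18   20   20   24   19   19   14   15   15   16   14   19   13   77  176  177  172  172  171  172  171  174 
105   16   15    6   14  161  192  168   82   12   18   19   15   15    8   18   10   12   15   10   13    8  153  177  173  169  172  170  173  169  171 
106    8   18   15   13   61  179  197  122   35   25    4   14   12   17   12   19   20   14   12   16   78  176  175  166  171  173  174  175  174  170 
107    9   11   11   16    6  152  192  115   30   11   19   19    8    6   15   11   42   78   50   98  152  177  177  168  171  171  170  179  177  172 
108   11   17   19   16    7   74  184  103   25   16   22   22   13   20   22   75  129  157  127  181  183  176  171  171  168  166  172  172  176  175 
109   15   12   20   11   17   71  190  142   40   16   10   14   15    6   16  152  185  184  176  173  174  175  174  173  171  169  169  171  174  173 
110   17   11   17    4   20    3  166  165   71   16   11   15   24   16   36  180  179  177  173  173  174  173  175  173  171  171  169  166  169  171 
111   18   13  
[... 5328 characters left out ...]
  104  103  103  104  101  107  100  103  105  102  104  104  106  103  103  105 
146   99  106  107  103  103  101  100  100  108  105  106  101  102  107  104  102  104  101  103  102  106  104  102  106  105  102  104  106  100  104 
147  101  107  105  103  102  103  103  103  100  105  103   99  107  102  105  105  101  102  102  102  104  100  105  104  105  103  101  103  106  102 
148  101  105  105  106  104   99  104  100  104  103  103  103  102  104  104  102  101  105  102  104  100  103  101  107  105  103  105  106  104  106 
149  106  106  104  104  104  104  106   99  100  100  104  102  103  102  102  104  104  100  103   99  103  101  104  103  103  102  103  105  103  106
```

The plate's silhouette matches the predicted pose within a pixel: upright, parallel to the lit face and touching nothing.

```bash
python3 -c "
from bench import arm
print(arm.hand_in())"
```

```text
the job is handed in; nothing more can be done
None
```

The job is handed in (last clock reading about 34 s of the 67 s). I pressed stop, shutter and enter to their stops in that order and left the lid standing open; the filter plate is held upright and still about 90 mm in front of the middle of the lit face. The verdict was not returned.

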